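# Find the hidden release notch of a spice box and press it

### The job

Unlock the steel spice box: set a fingertip on top of its raised front edge at the left-hand end (the robot's left), run it lightly along the edge to the right until it finds the hidden notch, then press the key inside the notch fully down so that the lid pops ajar. Do not touch the lid itself and leave the other things standing where they are; finish with the hand clear.

Things in the scene. Friction and masses are not known exactly. Their poses are not given: they have to be found in the camera images.
- caddy: Fixed steel spice box, 160 (x) x 320 (y) mm; origin at the centre of its underside, x away from the robot, y to the left, z up. Front deck 56 mm high. On it, at the very front, runs the raised edge: a steel bar 14 mm wide, centred at box x = -73 mm, from y = -160 to +160 mm, top 78 mm above the worktop (some stretches 0.5 mm lower), broken only by the notch.
- edge_left (a point): Point on top of the raised edge, 22 mm from its left end: where the sweep starts (box y = +137.5 mm, 78 mm above the worktop). Axes as the box's.
- edge_right (a point): Point on top of the raised edge near its right end (box y = -119 mm, 78 mm high). The notch is not tracked: it is 44 mm wide along y, cut through the bar's whole 14 mm (open to front and back), its centre anywhere from box y = -50 to +30 mm, different every time.
- edge_end: Left end piece of the raised edge, 45 mm long (box y = +115 to +160 mm); its frame is the same as that of caddy.
- edge_mid: Stretch of the raised edge, 30 mm long, without notch, farther along to the right (box y = +55 to +85 mm); its frame is the same as that of caddy.
- key (a joint): Release key, a bar 7.5 mm wide in x filling the notch along y; its top is 10 mm below the edge's top (68 mm above the worktop). In m: 0 up, 0.006 fully down = flush with the fixed steel floor of the notch (62 mm above the worktop) on which the fingertip then lands. Goes down under about 3 to 5 N and stays where it is left (no return spring), raising the lid by a linkage.
- lid (a joint): Lid of the box, in rad: 0 shut, about 0.15 when the key is fully down (its front then stands about 16 mm higher). Hinged at the back of the box.
- lid_front (a point): Middle of the front rim of the aluminium lid plate, on its top (box x = -34 mm, y = 0, 58 mm above the worktop when shut). The plate is 110 x 312 x 4 mm and hinged at the back, box x = +76 mm.
- jar: Bystander: twist-cap glass spice jar, 48 mm across, 100 mm tall, loose, beside the box; origin at its underside.
- infuser: Bystander: aluminium tea infuser, 44 mm across, 52 mm tall, loose, in front of the box; origin at its underside.
- timer: Bystander: small white kitchen timer, 50 x 60 x 40 mm, press button on top, loose, in front of the box; origin at its underside.
- sugar_bowl: Bystander: white ceramic sugar bowl with lid, 92 mm across, 98 mm tall, loose, on a fixed blue silicone trivet (170 mm across, 6 mm thick) to the right of the box; origin at its underside.
- mill: Bystander: wooden pepper mill, 54 mm across, 122 mm tall, loose, beside the box; origin at its underside.
- spoon: Bystander: spoon lying behind the box, loose.

How it is judged:
By the outcome, as a careful person would: the job done as asked, in the order asked, and still so for the second after the job is handed in, with the robot touching nothing.
It also fails if it takes over 72 s, if anything falls off the work surface, if the arm or the gripper's body presses on something with over 40 N, if the wrist force passes 120 N, or if a joint passes its speed limit or range.

### The arm

A 7-joint arm with a two-finger parallel gripper is mounted at the origin on the work surface. World frame = base frame: x ahead of the robot, y to its left, z up, the work surface at z = 0. Lengths are in m, angles in rad, forces in N, time in s.
With the tool pointing down it reaches from about 0.425 to 0.875 m from the base axis. Payload 8.4 kg.
Tool frame: the origin (TCP) lies midway between the tips of the shut fingers; the grasp point (between the pads) lies env.pinch_z behind it (env.pinch_z is the distance from the TCP to the grasp point, in m); z points along the fingers, y is the line along which they close (so a half turn about z gives the same grasp; the last joint's range is limited). The gripper opens to 87 mm and grips with 3 to 60 N. Pads are 19 mm wide; open, the fingers measure 117 mm over their backs; the gripper's body (75 mm by 190 mm) begins 51 mm behind the grasp point.
Start: joints at [1.158, 0.333, 0.04, 1.465, -0.013, 1.343, -0.059], TCP at [0.201, -0.618, 0.223] pointing down, gripper open.
Joint ranges: [-2.58, 2.58], [-0.38, 2.09], [-1.3, 1.39], [0.25, 2.4], [-1.5, 4.64], [0.08, 2.09], [-2.65, 2.65]. Speed limits (rad/s): [2.22, 2.22, 2.79, 2.79, 3.14, 3.14, 3.14].

### API

Orientations are given as a unit quaternion [w, x, y, z].
In Python, from bench import env gives the robot as it stands. The module is installed in compiled form; this text tells all that it offers.
- The arm moves only by the shell command python3 -m jog 'ROWS' [OPENING] [FORCE]. ROWS is a JSON object of lists of equal length, an entry for each row: "travel": the shift along the world's x, y, z in mm, a list of three; "spin": the turn about the world's z in degrees. In form: {"travel": [[tx, ty, tz], ...], "spin": [spin, ...]}. A call has 1 to 20 rows; each row is the pose to reach, as a shift and turn from the pose commanded when the call began; what a row does not reach only later rows make up. A row lasts 1/10 s, in which the tool goes at most 50 mm and 8.59 degrees, less where a joint would pass 70% of its speed; a pose out of reach is approached as far as the arm can. A call with a gripper value outside its range is refused whole. OPENING is the opening in per cent of the stroke, from 0 (shut) to 100 (fully open), set as the call begins (- or left out, the last holds). The fingers move at their own pace and stop on an object; FORCE is the grip in N (left out, the last holds). Time passes only in rows, so rows that repeat a pose let the fingers close. It gives the time, the measured TCP pose, the force, the opening and the grip force at its end, in the units of the state.
- env.sense(): the state, without advancing time (a new reading comes with each control period).
- env.camera(name): name is "side" or "top" or "wrist"; returns a dict with "frame" (400x640x3 uint8, red, green, blue), "fovy" (degrees; the focal length in pixels is half the picture's height over the tangent of half this angle, whatever the lens; pixels are square), "cx", "cy" (the principal point, pixels), "k1" (the pictures are not rectified: a ray, as slopes to the right and down, at radius r is drawn at 1 + k1 r^2 times it, then the intrinsics apply), "world_from_camera" (4x4, takes a point from camera to world coordinates). Camera axes: x right, y up, looking along -z (the intrinsics and any distortion apply to the point x, -y, -z); pixel columns grow to the right and rows downward; lengths in m; the calibration is good to about 2 mm. A picture is of the moment at which its call begins. There is no depth.
- env.close_job(): hands the job in; it is judged then, once.
The state is a dict: "t": time; "joints": joint angles; "joint_velocities": joint speeds; "effort": joint torques, N m; "tool_pos": TCP position; "eef_rot": TCP orientation; "contact_force": force on the tool from outside, world axes, zero at the start; "torque": the same for the moment, N m; "gripper_width": opening from 0.0 (shut) to 1.0 (fully open); "finger_force": force on a finger pad.
Only numpy, scipy, OpenCV 4.12 (cv2) and the standard library are available. Lean on these libraries where they do the work, as an engineer would, in place of code of your own. Each camera call takes 0.05 s, during which the arm holds its last target. There are 200 camera calls.

## Working session

There is one attempt and no reset: what is moved stays moved. The work goes in short steps, Python scripts to look and compute and a shell command to move; the robot and the scene stay as the last step left them, time stands still between calls to the robot, and variables do not carry over. Pictures are saved under pics/ and viewed, at most 10 in all, crops included, and the job is handed in when it is done.

```bash
mkdir -p pics
cat > h.py <<'E'
import numpy as np, cv2
from bench import env
def cam(n,f=None):
    c=env.camera(n)
    if f: cv2.imwrite(f,cv2.cvtColor(c["frame"],cv2.COLOR_RGB2BGR))
    return c
def ray(c,u,v):
    f=200/np.tan(np.radians(c["fovy"])/2)
    K=np.array([[f,0,c["cx"]],[0,f,c["cy"]],[0,0,1.]])
    p=cv2.undistortPoints(np.array([[[u,v]]],float),K,np.array([c["k1"],0,0,0.]))[0,0]
    T=np.array(c["world_from_camera"]); return T[:3,3],T[:3,:3]@np.array([p[0],-p[1],-1])
def onz(c,u,v,z):
    o,d=ray(c,u,v); return o+d*(z-o[2])/d[2]
def proj(c,P):
    T=np.array(c["world_from_camera"]);q=T[:3,:3].T@(np.array(P)-T[:3,3]);f=200/np.tan(np.radians(c["fovy"])/2)
    x,y=q[0]/-q[2],-q[1]/-q[2];s=1+c["k1"]*(x*x+y*y);return c["cx"]+f*x*s,c["cy"]+f*y*s
E
python3 - <<'E'
from h import *
for n in("top","side"):
    c=cam(n,f"pics/{n}0.png");print(n,c["fovy"],c["k1"],np.round(c["world_from_camera"],3).tolist())
s=env.sense();print(s["t"],s["tool_pos"],s["eef_rot"],s["contact_force"],s["gripper_width"],env.pinch_z)
E
```

```text
top 56.35774046211121 0.0028625123587847604 [[0.018, 0.995, -0.1, 0.51], [-0.999, 0.014, -0.036, 0.02], [-0.035, 0.1, 0.994, 0.853], [0.0, 0.0, 0.0, 1.0]]
side 49.791564749580296 0.012727821747120196 [[0.999, 0.034, -0.017, 0.556], [-0.036, 0.714, -0.7, -0.783], [-0.012, 0.7, 0.714, 0.933], [0.0, 0.0, 0.0, 1.0]]
0.1 [ 0.20048539 -0.61786393  0.22172917] [-7.30544087e-04  9.87719601e-01  1.56235184e-01 -1.52804883e-04] [ 0.31436864  0.1753407  -0.85362716] 1.0010561246770262 0.0187
```

View pics/top0.png

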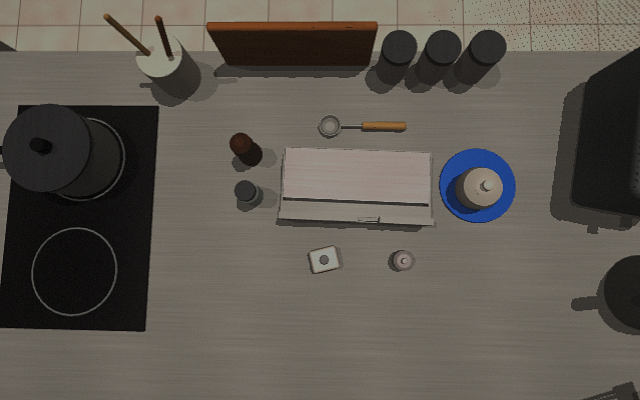

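View pics/side0.png

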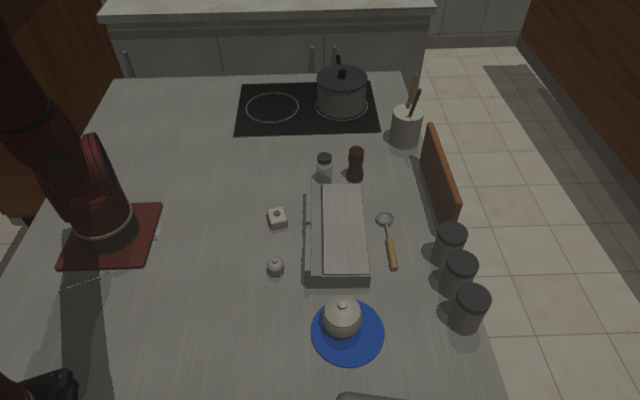

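The top view shows the box front edge from about (279,221) to (433,226), with the notch probably near (369,219). The timer at (324,260) and the infuser at (402,261) stand in front. I'll enlarge crops to measure the edge.

Run:
```python
from h import *
a=cv2.imread("pics/top0.png")[140:235,270:440]
b=cv2.imread("pics/side0.png")[175:295,290:380]
a=cv2.resize(a,None,fx=4.5,fy=4.5,interpolation=cv2.INTER_CUBIC)
cv2.imwrite("pics/topc.png",np.clip(a*1.5,0,255).astype(np.uint8))
c=env.camera("top")
for n,u,v,z in [("FL",279,221,.078),("FR",433,226,.078),("BLdeck",286,149,.056),("BRdeck",432,153,.056),("notch",369,219,.07),("timer",324,260,.04),("inf",402,261,.05),("jar",247,190,.1),("mill",241,144,.12),("bowl",487,186,.098)]: print(n,onz(c,u,v,z).round(3))
```

```text
FL [0.537 0.125 0.078]
FR [ 0.532 -0.192  0.078]
BLdeck [0.695 0.117 0.056]
BRdeck [ 0.689 -0.198  0.056]
notch [ 0.545 -0.063  0.07 ]
timer [0.456 0.03  0.04 ]
inf [ 0.458 -0.134  0.05 ]
jar [0.599 0.189 0.1  ]
mill [0.689 0.201 0.12 ]
bowl [ 0.614 -0.295  0.098]
```

View pics/topc.png

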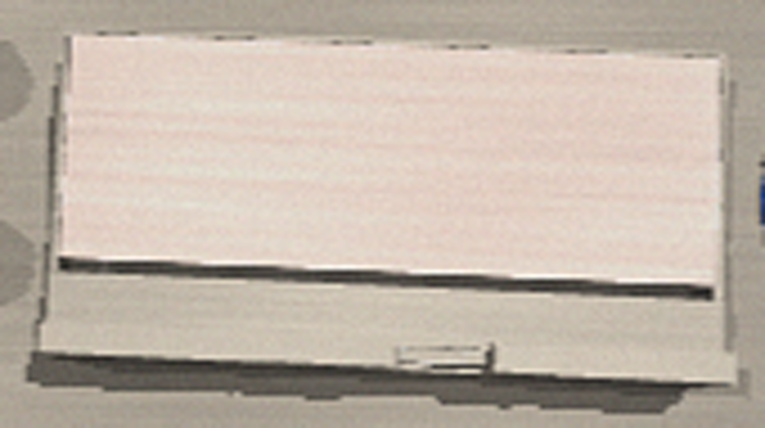

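The crop shows the front top edge running from crop (38,353) to (735,382), the dark lid-front line from (60,258) to (713,287), and the notch from x=395 to 493 at y≈358.

Run:
```python
from h import *
c=env.camera("top")
P=lambda x,y,z:onz(c,270+x/4.5,140+y/4.5,z)
L,R=P(38,353,.078),P(735,382,.078)
l1,l2=P(60,258,.058),P(713,287,.058)
b1,b2=P(72,36,.056),P(722,56,.056)
n1,n2=P(395,358,.07),P(493,360,.073)
for n,v in dict(L=L,R=R,l1=l1,l2=l2,b1=b1,b2=b2,n1=n1,n2=n2).items(): print(n,v.round(4))
for a,b in((L,R),(l1,l2),(b1,b2)): print(np.degrees(np.arctan2(a[0]-b[0],a[1]-b[1])),np.linalg.norm(a-b))
d=(L-R)/np.linalg.norm(L-R);yaw=np.arctan2(-d[0],d[1])
ex=np.array([np.cos(yaw),np.sin(yaw),0]);ey=np.array([-np.sin(yaw),np.cos(yaw),0])
O=(L+R)/2+.080*ex;print("yaw",np.degrees(yaw),"O",O, "O from lid",(l1+l2)/2+.034*ex)
for n in(n1,n2): print((n-O)@ex,(n-O)@ey)
for y in(.1375,.03,-.03,-.119):print(y,(O-.073*ex+y*ey).round(4))
```

```text
L [0.5424 0.1262 0.078 ]
R [ 0.5344 -0.193   0.078 ]
l1 [0.5887 0.1197 0.058 ]
l2 [ 0.5794 -0.1889  0.058 ]
b1 [0.6972 0.117  0.056 ]
b2 [ 0.6905 -0.195   0.056 ]
n1 [ 0.5431 -0.0392  0.07  ]
n2 [ 0.5428 -0.084   0.073 ]
1.4280475999505793 0.3193539408799414
1.717525338778013 0.30871285013349825
1.2335799648245087 0.31204220851157094
yaw -1.4280475999505793 O [ 0.6183497  -0.03540323  0.078     ] O from lid [ 0.6180648  -0.03545436  0.058     ]
-0.07512850711177155 -0.005657406980640216
-0.07431471915143426 -0.05050680941711485
0.1375 [0.5488 0.1039 0.078 ]
0.03 [ 0.5461 -0.0036  0.078 ]
-0.03 [ 0.5446 -0.0636  0.078 ]
-0.119 [ 0.5424 -0.1525  0.078 ]
```

```bash
python3 -m jog '{"travel":[[28,35,0],[56,70,0],[84,105,0],[112,140,0],[140,175,0],[168,210,0],[196,245,0],[224,280,0],[250,318,0],[260,363,0],[270,408,0],[280,453,0],[290,498,0],[300,543,0],[310,588,0],[320,633,0],[332,678,0],[348,722,0],[348,722,0],[348,722,0]],"spin":[7,14,21,28,35,42,49,56,63,70.3,70.3,70.3,70.3,70.3,70.3,70.3,70.3,70.3,70.3,70.3]}' 0 20
python3 - <<'E'
from h import *
s=env.sense();print(s["t"],s["tool_pos"],s["eef_rot"],s["contact_force"],s["joints"])
c=cam("wrist","pics/w1.png")
for y in(.1375,.06,-.028):
    t=np.radians(-1.43);x=-.073;print(y,proj(c,[.6183+x*np.cos(t)-y*np.sin(t),-.0354+x*np.sin(t)+y*np.cos(t),.078]))
E
```

```text
t: 2.2
tool_pos: [0.5484, 0.105, 0.2222]
eef_rot: [-0.0, 0.717, 0.697, -0.0]
contact_force: [-0.2, -1.0, -0.2]
gripper_width: 0.007
finger_force: 0.0
2.2 [0.54844455 0.10500469 0.22219257] [-4.29409620e-04  7.16722289e-01  6.97358554e-01 -1.51239872e-04] [-0.15119444 -1.03433567 -0.2030842 ] [ 0.32629052  0.21040077 -0.67921607  1.6627104   0.13527718  1.3170989
 -0.40366941]
0.1375 (np.float64(317.7134688757804), np.float64(191.5993691902088))
0.06 (np.float64(317.8653087612112), np.float64(255.86187841455956))
-0.028 (np.float64(318.0133670415641), np.float64(319.37525658926853))
```

View pics/w1.png

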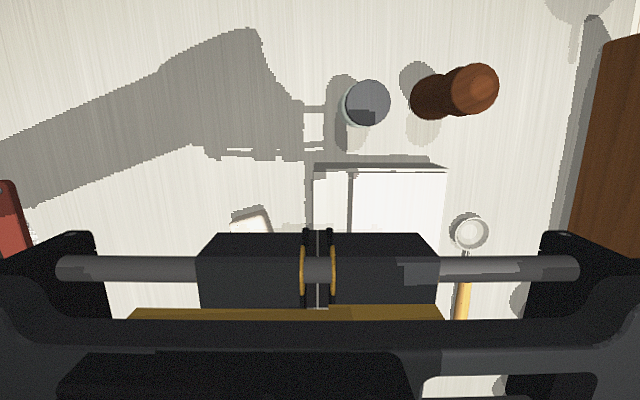

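The wrist view shows the box's left front corner at (314,168), with the bar centre line near column 319. That agrees with the top-camera estimate to about 1 mm. Descending.

```bash
python3 -m jog '{"travel":[[0,-1,-40],[0,-1,-80],[0,-1,-110],[0,-1,-128],[0,-1,-134],[0,-1,-136],[0,-1,-136],[0,-1,-136]],"spin":[0,0,0,0,0,0,0,0]}'
python3 -m jog '{"travel":[[0,0,-1],[0,0,-2],[0,0,-3],[0,0,-4],[0,0,-5],[0,0,-5],[0,0,-5]],"spin":[0,0,0,0,0,0,0]}'
```

```text
t: 3.05
tool_pos: [0.5494, 0.1026, 0.0878]
eef_rot: [0.001, 0.718, 0.696, 0.001]
contact_force: [0.8, -0.0, -0.9]
gripper_width: 0.007
finger_force: 0.0
t: 3.75
tool_pos: [0.5486, 0.1028, 0.0815]
eef_rot: [-0.0, 0.718, 0.696, -0.0]
contact_force: [-0.8, -0.9, 0.7]
gripper_width: 0.007
finger_force: 0.0
```

```bash
python3 -m jog '{"travel":[[0,0,-0.5],[0,0,-1],[0,0,-1.5],[0,0,-2],[0,0,-2],[0,0,-2]],"spin":[0,0,0,0,0,0]}'
python3 -m jog '{"travel":[[0,0,-0.5],[0,0,-1],[0,0,-1],[0,0,-1]],"spin":[0,0,0,0]}'
python3 -m jog '{"travel":[[0,0,-0.5],[0,0,-0.5],[0,0,-0.5]],"spin":[0,0,0]}'
```

```text
t: 4.35
tool_pos: [0.5486, 0.1028, 0.0795]
eef_rot: [-0.0, 0.718, 0.696, -0.0]
contact_force: [-0.2, 0.1, -0.3]
gripper_width: 0.006
finger_force: 0.0
t: 4.75
tool_pos: [0.5486, 0.1028, 0.0786]
eef_rot: [-0.0, 0.718, 0.696, -0.0]
contact_force: [-0.0, -0.1, -0.1]
gripper_width: 0.002
finger_force: 0.2
t: 5.05
tool_pos: [0.5486, 0.1028, 0.0785]
eef_rot: [0.0, 0.718, 0.696, -0.0]
contact_force: [-1.9, -0.9, 5.1]
gripper_width: 0.008
finger_force: 2.9
```

```bash
python3 -m jog '{"travel":[[0,-1,-0.1],[0,-2,-0.2],[-0.1,-4,-0.2],[-0.15,-6,-0.2],[-0.2,-8,-0.2],[-0.25,-10,-0.2],[-0.25,-10,-0.2]],"spin":[0,0,0,0,0,0,0]}'
```

```text
t: 5.75
tool_pos: [0.549, 0.0934, 0.0785]
eef_rot: [0.0, 0.718, 0.696, 0.001]
contact_force: [0.2, 3.0, 5.1]
gripper_width: 0.006
finger_force: 2.9
```

```bash
python3 -m jog '{"travel":[[0,-2,-0.1],[-0.1,-4,-0.2],[-0.15,-6,-0.2],[-0.2,-8,-0.2],[-0.25,-10,-0.2],[-0.3,-12,-0.2]],"spin":[0,0,0,0,0,0]}'
python3 -m jog '{"travel":[[0,-2,0],[-0.1,-4,0],[-0.15,-6,0],[-0.2,-8,0],[-0.25,-10,0],[-0.3,-12,0]],"spin":[0,0,0,0,0,0]}'
```

```text
t: 6.35
tool_pos: [0.5488, 0.082, 0.0785]
eef_rot: [0.0, 0.717, 0.697, 0.001]
contact_force: [0.4, 5.7, 5.8]
gripper_width: 0.004
finger_force: 3.2
t: 6.95
tool_pos: [0.5486, 0.07, 0.0785]
eef_rot: [0.0, 0.717, 0.697, 0.001]
contact_force: [-0.5, 4.8, 6.1]
gripper_width: 0.002
finger_force: 3.3
```

```bash
python3 -m jog '{"travel":[[0,-2,0],[-0.1,-4,0],[-0.15,-6,0],[-0.2,-8,0],[-0.25,-10,0],[-0.3,-12,0]],"spin":[0,0,0,0,0,0]}'
python3 -m jog '{"travel":[[0,-2,0],[-0.1,-4,0],[-0.15,-6,0],[-0.2,-8,0],[-0.25,-10,0],[-0.3,-12,0]],"spin":[0,0,0,0,0,0]}'
```

```text
t: 7.55
tool_pos: [0.5483, 0.058, 0.0785]
eef_rot: [0.0, 0.717, 0.697, 0.001]
contact_force: [0.2, 5.3, 6.8]
gripper_width: 0.005
finger_force: 3.3
t: 8.15
tool_pos: [0.548, 0.046, 0.0785]
eef_rot: [0.0, 0.717, 0.697, 0.001]
contact_force: [0.7, 5.1, 6.6]
gripper_width: 0.005
finger_force: 3.3
```

```bash
python3 -m jog '{"travel":[[0,-2,0],[-0.1,-4,0],[-0.15,-6,0],[-0.2,-8,0],[-0.25,-10,0],[-0.3,-12,0]],"spin":[0,0,0,0,0,0]}'
python3 -m jog '{"travel":[[0,-2,0],[-0.1,-4,0],[-0.15,-6,0],[-0.2,-8,0],[-0.25,-10,0],[-0.3,-12,0]],"spin":[0,0,0,0,0,0]}'
python3 -m jog '{"travel":[[0,-2,0],[-0.1,-4,0],[-0.15,-6,0],[-0.2,-8,0],[-0.25,-10,0],[-0.3,-12,0]],"spin":[0,0,0,0,0,0]}'
```

```text
t: 8.75
tool_pos: [0.5477, 0.034, 0.0785]
eef_rot: [0.0, 0.717, 0.697, 0.001]
contact_force: [-0.3, 5.3, 6.0]
gripper_width: 0.004
finger_force: 3.4
t: 9.35
tool_pos: [0.5474, 0.0219, 0.0785]
eef_rot: [0.0, 0.717, 0.697, 0.001]
contact_force: [0.6, 5.0, 7.1]
gripper_width: 0.001
finger_force: 3.3
t: 9.95
tool_pos: [0.5467, 0.0091, 0.078]
eef_rot: [0.0, 0.718, 0.696, 0.0]
contact_force: [0.2, 4.1, 6.4]
gripper_width: 0.004
finger_force: 2.7
```

```bash
python3 -m jog '{"travel":[[0,-2,0],[-0.1,-4,0],[-0.15,-6,0],[-0.2,-8,0],[-0.25,-10,0],[-0.3,-12,0]],"spin":[0,0,0,0,0,0]}'
python3 -m jog '{"travel":[[0,-2,0],[-0.1,-4,0],[-0.15,-6,0],[-0.2,-8,0],[-0.25,-10,0],[-0.3,-12,0]],"spin":[0,0,0,0,0,0]}'
python3 -m jog '{"travel":[[0,-2,0],[-0.1,-4,0],[-0.15,-6,0],[-0.2,-8,0],[-0.25,-10,0],[-0.3,-12,0]],"spin":[0,0,0,0,0,0]}'
```

```text
t: 10.55
tool_pos: [0.5463, -0.0027, 0.078]
eef_rot: [-0.0, 0.718, 0.697, 0.0]
contact_force: [0.2, 4.1, 5.2]
gripper_width: 0.002
finger_force: 2.7
t: 11.15
tool_pos: [0.546, -0.0147, 0.078]
eef_rot: [0.0, 0.718, 0.697, 0.0]
contact_force: [0.4, 4.0, 5.4]
gripper_width: 0.006
finger_force: 2.7
t: 11.75
tool_pos: [0.5457, -0.0267, 0.078]
eef_rot: [-0.0, 0.718, 0.697, 0.0]
contact_force: [-0.4, 4.1, 5.7]
gripper_width: 0.007
finger_force: 2.8
```

```bash
python3 -m jog '{"travel":[[0,-2,0],[-0.1,-4,0],[-0.15,-6,0],[-0.2,-8,0],[-0.25,-10,0],[-0.3,-12,0]],"spin":[0,0,0,0,0,0]}'
python3 -m jog '{"travel":[[0,-2,0],[-0.1,-4,0],[-0.15,-6,0],[-0.2,-8,0],[-0.25,-10,0]],"spin":[0,0,0,0,0]}'
```

```text
t: 12.35
tool_pos: [0.5454, -0.0387, 0.078]
eef_rot: [-0.0, 0.718, 0.697, 0.0]
contact_force: [-0.6, 4.1, 5.0]
gripper_width: -0.0
finger_force: 2.7
t: 12.85
tool_pos: [0.5449, -0.0493, 0.0777]
eef_rot: [-0.0, 0.718, 0.696, 0.0]
contact_force: [0.4, 2.3, 2.8]
gripper_width: 0.005
finger_force: 1.4
```

```bash
python3 -m jog '{"travel":[[0,-2,0],[-0.1,-4,0],[-0.1,-6,0]],"spin":[0,0,0]}'
python3 -m jog '{"travel":[[-0.1,-2,0],[-0.1,-4,0],[-0.2,-6,0],[-0.2,-7,0],[-0.2,-7,0]],"spin":[0,0,0,0,0]}'
python3 -m jog '{"travel":[[0,0,-1],[0,0,-2],[0,0,-4],[0,0,-6],[0,0,-7],[0,0,-7]],"spin":[0,0,0,0,0,0]}'
```

```text
t: 13.15
tool_pos: [0.5442, -0.056, 0.0772]
eef_rot: [-0.0, 0.718, 0.696, -0.001]
contact_force: [0.0, 0.5, 0.4]
gripper_width: 0.003
finger_force: 0.0
t: 13.65
tool_pos: [0.5445, -0.0624, 0.0777]
eef_rot: [0.0, 0.718, 0.696, -0.0]
contact_force: [0.1, 0.3, 0.5]
gripper_width: 0.005
finger_force: 0.0
t: 14.25
tool_pos: [0.5444, -0.0622, 0.0704]
eef_rot: [-0.0, 0.718, 0.696, -0.0]
contact_force: [0.2, 0.9, 1.1]
gripper_width: 0.004
finger_force: 0.0
```

Free-falling into the notch, no contact on the sides. Now press the key down to the floor (about z 0.0625).

```bash
python3 -m jog '{"travel":[[0,0,-1],[0,0,-2],[0,0,-3],[0,0,-4],[0,0,-4],[0,0,-4]],"spin":[0,0,0,0,0,0]}'
python3 -m jog '{"travel":[[0,0,-1],[0,0,-2],[0,0,-3],[0,0,-4],[0,0,-4],[0,0,-4]],"spin":[0,0,0,0,0,0]}'
```

```text
t: 14.85
tool_pos: [0.5445, -0.0623, 0.0666]
eef_rot: [-0.0, 0.718, 0.696, -0.0]
contact_force: [-0.2, -0.5, 0.5]
gripper_width: 0.006
finger_force: 0.1
t: 15.45
tool_pos: [0.5446, -0.0622, 0.0625]
eef_rot: [-0.0, 0.718, 0.696, 0.0]
contact_force: [1.1, -0.9, 0.3]
gripper_width: 0.01
finger_force: 0.3
```

```bash
python3 -m jog '{"travel":[[0,0,-0.5],[0,0,-1],[0,0,-1.2],[0,0,-1.2],[0,0,-1.2]],"spin":[0,0,0,0,0]}'
python3 - <<'E'
from h import *
a=cam("top")["frame"];b=cam("side","pics/side1.png")["frame"]
o=np.hstack([cv2.resize(a[140:235,270:440],None,fx=2.6,fy=2.6),np.zeros((247,5,3),np.uint8),cv2.resize(b[170:290,285:385],(206,247))])
cv2.imwrite("pics/mix.png",np.clip(o[:,:,::-1]*1.5,0,255).astype(np.uint8))
E
```

```text
t: 15.95
tool_pos: [0.5446, -0.0622, 0.0623]
eef_rot: [0.0, 0.718, 0.696, -0.0]
contact_force: [-4.6, -0.5, 11.3]
gripper_width: 0.006
finger_force: 5.9
```

View pics/mix.png

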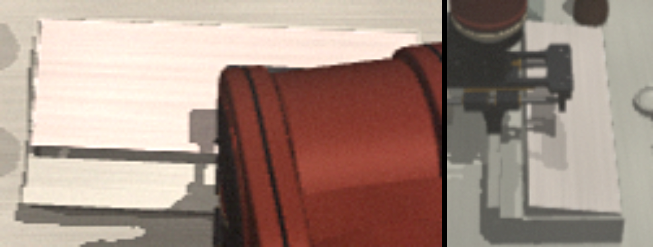

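The finger is hard on the notch floor at z = 0.0623 (11 N), and the dark gap under the lid front looks wider, though the arm hides part of it. I'll give a little extra press, then lift clear and check.

```bash
python3 -m jog '{"travel":[[0,0,-0.4],[0,0,-0.8],[0,0,-0.8],[0,0,-0.8]],"spin":[0,0,0,0]}'
python3 -m jog '{"travel":[[0,0,2],[0,0,6],[0,0,12],[0,0,25],[0,0,50],[0,0,90],[0,0,130],[0,0,160],[-30,-30,170],[-60,-70,170],[-80,-115,170],[-100,-160,170],[-120,-205,170],[-140,-250,170],[-160,-295,170],[-180,-340,170],[-200,-380,170],[-200,-380,170],[-200,-380,170],[-200,-380,170]],"spin":[0,0,0,0,0,0,0,0,0,0,0,0,0,0,0,0,0,0,0,0]}'
python3 - <<'E'
from h import *
a=cam("top","pics/top2.png")["frame"];b=cam("side")["frame"]
o=np.hstack([cv2.resize(a[120:290,225:525],None,fx=1.6,fy=1.6),cv2.resize(b[170:290,285:385],(226,272))])
cv2.imwrite("pics/mix2.png",np.clip(o[:,:,::-1]*1.4,0,255).astype(np.uint8))
E
```

```text
t: 16.45
tool_pos: [0.5446, -0.0622, 0.0622]
eef_rot: [0.0, 0.718, 0.696, -0.0]
contact_force: [-8.0, 0.5, 20.1]
gripper_width: 0.01
finger_force: 9.7
t: 18.45
tool_pos: [0.3455, -0.4411, 0.2312]
eef_rot: [0.0, 0.717, 0.697, 0.0]
contact_force: [-0.2, -0.8, 0.4]
gripper_width: 0.004
finger_force: 0.0
```

View pics/mix2.png

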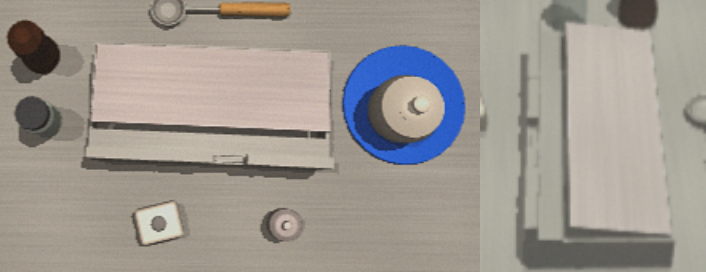

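The lid stands ajar: there is a wider dark gap along its front at y≈130 and under its right side. Jar, mill, timer, infuser, bowl and spoon are where they were, and the hand is clear.

```bash
python3 -c "
from bench import env
print(env.close_job())"
```

```text
the job is handed in; nothing more can be done
None
```

The job is handed in: I swept the raised edge lightly (about 5–7 N) from the left end to the notch and pressed the key down to the notch floor; pictures taken afterwards show the lid ajar, the other things where they were and the hand clear.

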